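# Missing kiln post set, shelf held over the posts

## Task

One socket of the kiln base is empty: of the two posts standing on the table, take the one that fits it, stand it upright and fully home in that socket and let go. Then pick up the kiln shelf, carry it over the rack of glazed bowls, and finish still holding it level, about a centimetre above the two post tops, centred over the base and lined up with it, so that wadding can be slipped in between: the shelf must never touch the posts, and it is not put down. Leave the other post in its socket, and leave the spare post, the rack and the bowls alone.

Things in the scene. Friction and masses are not known exactly. Their poses are not given: they have to be found in the camera images.
- slab: Fixed kiln base plate, fired clay, 100 mm (its x) by 210 mm (its y) by 8 mm; flat on the table with varying place and yaw, on the left or the right of the rack. Origin: centre of its underside. The two sockets stand on it, 65 mm either side of its centre along its y; which is at which end varies.
- slab_mid (a point): Centre of the base plate's top face, 8 mm above the table: the shelf's centre belongs straight above this point, its long side (y) along the plate's y, either way round.
- socket_round: Fixed socket block 84 x 74 x 20 mm on the base plate, same yaw as the plate, with a round pocket, already filled by a post, in its middle, 48 mm across and 12 mm deep. Origin: centre of its underside (8 mm above the table).
- socket_round_hole0 (a point): Centre of the round pocket's mouth, 28 mm above the table; the pocket's floor is 12 mm below it.
- socket_square: Fixed socket block 84 x 74 x 20 mm on the base plate, same yaw as the plate, with an empty square pocket in its middle, 40 x 40 mm (sides along the block's x and y) and 12 mm deep. Origin: centre of its underside (8 mm above the table).
- socket_square_hole0 (a point): Centre of the square pocket's mouth, 28 mm above the table; the pocket's floor is 12 mm below it.
- post_round: Loose round kiln post, buff fired clay, 44 mm diameter, 90 mm high, about 0.26 kg, already standing in the round socket: it stays there. Origin: centre of its foot, 16 mm above the table; its top is 106 mm above the table.
- post_spare: Loose spare round kiln post, the same as the one in the socket (44 mm diameter, 90 mm high), standing on the table. It does not fit the square pocket. Origin: centre of its foot. Leave it alone.
- post_square: Loose square kiln post, buff fired clay, 36 x 36 mm (sides along its x and y), 90 mm high, about 0.22 kg, standing on the table, the one that fits the empty socket. Origin: centre of its foot; z up its axis. Seated, its top is 106 mm above the table.
- shelf: Loose narrow kiln shelf, a flat buff bar 56 mm (its x) by 190 mm (its y) by 14 mm thick, about 0.3 kg. Origin: centre of its underside. It lies with its underside 40 mm above the table across two bricks and is best gripped across its 56 mm width at mid-length, where there is free space below.
- rest: Two fixed bricks under the shelf, each 90 (its x) x 30 (its y) x 40 mm high, centred 60 mm either side of the origin along its y (90 mm free between them). Origin: on the table, midway between them. On the other side of the rack from the base plate.
- rack: Fixed steel drying rack with a wooden top board, 310 mm (its x, roughly away from the robot) by 100 mm (its y), top 100 mm above the table, standing straight ahead of the robot between base plate and bricks. Origin: centre underneath, on the table.
- bowl0: Loose pink glazed bowl, 84 mm across and 50 mm high, on the rack (rim 150 mm above the table). Origin: centre of its foot. Leave it alone.
- bowl1: Loose white bowl, same size, on the middle of the rack. Origin: centre of its foot. Leave it alone.
- bowl2: Loose blue bowl, same size, on the far end of the rack. Origin: centre of its foot. Leave it alone.
There are look-alikes about, which are no part of the job. There is more than one size of the shelf; the one meant has the size given above.

How it is judged:
By the outcome, as a careful person would: the job done as asked, in the order asked, and still so for the second after the job is handed in, while the arm keeps its last pose, push and grip.
It also fails if it takes over 58 s, if anything falls off the work surface, if the arm or the gripper's body presses on something with over 40 N, if the wrist force passes 120 N, or if a joint passes its speed limit or range.

## Robot

A 7-joint arm with a two-finger parallel gripper is mounted at the origin on the work surface. World frame = base frame: x ahead of the robot, y to its left, z up, the work surface at z = 0. Lengths are in m, angles in rad, forces in N, time in s.
With the tool pointing down it reaches from about 0.4 to 0.925 m from the base axis. Payload 4.1 kg.
Tool frame: the origin (TCP) lies at the very end of the fingers, on their centre line; the grasp point (between the pads) lies 19 mm behind it; z points along the fingers, y is the direction in which the jaws open and shut (so a half turn about z gives the same grasp; the last joint's range is limited). The gripper opens to 85 mm and grips with 20 to 120 N. Pads are 22 mm wide; open, the fingers measure 114 mm over their backs; the gripper's body (76 mm by 85 mm) begins 54 mm behind the grasp point. The pads swing forward as they close: fully open they stand 13 mm farther back than shut.
Start: joints at [1.164, 0.398, 0.045, 1.537, -0.019, 1.207, -0.051], TCP at [0.197, -0.619, 0.231] pointing down, gripper open.
Joint ranges: [-2.82, 2.82], [-0.49, 2.23], [-1.37, 1.46], [0, 2.46], [-1.36, 4.5], [0.23, 2], [-2.94, 2.94]. Speed limits (rad/s): [2.57, 2.57, 3.14, 3.14, 3.14, 3.14, 3.14].

## Interface

Orientations are given as a unit quaternion [x, y, z, w].
In Python, from station import telemetry, snapshot, job, recognise gives the robot as it stands.
- The arm moves only by the tool step_arm, never from a script. Its argument "deltas" is one flat list of numbers, 5 for each row, row after row: the finger opening in mm, from 0 to 85.4, then the shift along the tool's x, y, z in units of 30 mm (1.0 is 30 mm), then the turn about the tool's z in units of 6 degrees (1.0 is 6 degrees). A call has 1 to 20 rows; each row is the pose to reach, as a shift and turn from the pose commanded when the call began, along the tool's axes at that moment; what a row does not reach only later rows make up. A row lasts 1/12 s, in which the tool goes at most 41.7 mm and 7.16 degrees, less where a joint would pass 70% of its speed; a pose out of reach is approached as far as the arm can. A call with a gripper value outside its range is refused whole. The fingers move at their own pace and stop on an object; "squeeze" is the grip in N (left out, the last holds). Time passes only in rows, so rows that repeat a pose let the fingers close. It gives the time, the measured TCP pose, the force and the opening at its end, in the units of the state.
- telemetry.state(): the state, without advancing time (a new reading comes with each control period).
- snapshot(name): name is "side" or "top" or "wrist"; returns a dict with "pixels" (420x560x3 uint8, red, green, blue), "fx", "fy", "cx", "cy" (pixels), "T" (4x4, takes a point from camera to world coordinates); the wrist camera has in their place "mount" (4x4, takes a point from camera to tool coordinates, whose origin is the TCP and whose axes are the flange's). Camera axes: x right, y up, looking along -z (the intrinsics and any distortion apply to the point x, -y, -z); pixel columns grow to the right and rows downward; lengths in m; the calibration is good to about 2 mm. A picture is of the moment at which its call begins: read the wrist's pose just before it. There is no depth.
- job.close_job(): hands the job in, once; it reports no verdict.
Trained networks look in the newest picture that a camera, given by its name, has taken for a name from the list of things; names that differ only in an ending like _2 or _b are one class to them, and where a whole thing is asked for, a point or a joint stands for the part that bears it (a point fixed in the world has none). Each returns a list of dicts, best first, with "confidence" (0 to 1); they miss things now and then, are a little off and sometimes report something else, mostly with a low value. They report only what shows in the picture. A call takes as long as a camera call. They do not tell look-alikes from the thing itself.
- recognise(camera, thing): "rect" ([centre column, centre row, width, height] as shares, 0 to 1, of the picture: columns of its width, rows of its height, round what is visible of it).
The state is a dict: "t": time; "qpos": joint angles; "dq": joint speeds; "joint_torque": joint torques, N m; "tool_pos": TCP position; "ee_rot": TCP orientation; "ft_force": force on the tool from outside, world axes, zero at the start; "ft_torque": the same for the moment, N m; "opening": finger opening in m.
Only numpy, scipy, OpenCV 4.12 (cv2) and the standard library are available. Lean on these libraries where they do the work, as an engineer would, in place of code of your own. Each camera call takes 0.05 s, during which the arm holds its last target. There are 200 camera calls.

## Working session

There is one attempt and no reset: what is moved stays moved. The work goes in short steps, Python scripts to look and compute and a tool call to move; the robot and the scene stay as the last step left them, time stands still between calls to the robot, and variables do not carry over. Pictures are saved under pics/ and viewed, about 8 in all and at most 12, crops included, and the job is handed in when it is done.

Besides the shell and the picture viewer there is one more tool, called after "Call:" in YAML: its name, and indented under it one key for each argument. step_arm: Moves the arm, as the interface text tells. Its arguments: {"type":"object","properties":{"deltas":{"type":"array","items":{"type":"number"}},"squeeze":{"type":"number"}},"required":["deltas"]}

```bash
mkdir -p pics; ls; python3 - <<'E'
from station import telemetry, snapshot, job, recognise
import cv2,numpy as np
s=telemetry.state();print({k:np.round(v,4).tolist() for k,v in s.items()})
for n in ("top","side","wrist"):
    d=snapshot(n);cv2.imwrite(f"pics/{n}0.png",d["pixels"][:,:,::-1])
    print(n,{k:(np.round(v,4).tolist()) for k,v in d.items() if k!="pixels"})
    if n!="wrist":
        for t in "slab socket_round socket_square post_round post_square shelf rest rack bowl0".split():
            print(t,[(np.round(np.array(r["rect"])*[560,420,560,420],1).tolist(),round(r["confidence"],2)) for r in recognise(n,t)])
E
```

```text
pics
{'t': 0.0, 'qpos': [1.164, 0.3992, 0.045, 1.5379, -0.0187, 1.2069, -0.0507], 'dq': [-0.0006, 0.0008, -0.0001, -0.0015, -0.0001, 0.0008, -0.0009], 'joint_torque': [0.0002, -47.5128, 1.3647, -25.4223, 0.0116, 0.0095, 0.0], 'tool_pos': [0.1968, -0.6188, 0.2303], 'ee_rot': [0.9882, 0.1533, -0.0002, -0.001], 'ft_force': [-0.3997, -0.2791, 0.4417], 'ft_torque': [0.0201, 0.032, -0.0031], 'opening': 0.0855}
top {'fx': 480.3085, 'fy': 480.3085, 'cx': 275.388, 'cy': 217.2631, 'T': [[0.0236, 0.9901, -0.1383, 0.335], [-0.9997, 0.0243, 0.0033, 0.0629], [0.0067, 0.1382, 0.9904, 1.437], [0.0, 0.0, 0.0, 1.0]]}
slab [([389.9, 242.8, 78.6, 52.3], 0.59)]
socket_round [([413.3, 238.2, 28.5, 36.0], 0.57)]
socket_square [([184.9, 251.5, 51.1, 32.8], 0.66), ([370.9, 249.4, 30.3, 32.8], 0.63), ([218.9, 181.6, 13.4, 18.4], 0.43)]
post_round [([416.0, 233.6, 26.3, 21.2], 0.8), ([295.7, 260.1, 35.0, 33.1], 0.42)]
post_square [([218.5, 182.5, 19.2, 14.7], 0.75)]
shelf [([184.5, 247.6, 69.0, 23.4], 0.8)]
rest [([184.5, 249.6, 51.9, 39.5], 0.69)]
rack [([290.9, 225.7, 38.5, 108.8], 0.89), ([184.6, 249.3, 53.
[... 501 characters left out ...]
8.9], 0.3)]
post_round [([342.0, 154.3, 12.1, 28.5], 0.74)]
post_square [([215.7, 251.5, 18.2, 32.1], 0.8), ([296.7, 164.2, 11.5, 26.6], 0.73)]
shelf [([263.2, 302.1, 54.6, 63.6], 0.79), ([187.3, 351.9, 66.7, 21.6], 0.78)]
rest [([266.7, 313.9, 60.5, 59.3], 0.95)]
rack [([295.2, 222.4, 114.3, 62.9], 0.89), ([296.5, 164.1, 11.7, 31.8], 0.63), ([342.2, 167.5, 28.4, 18.5], 0.47)]
bowl0 [([262.8, 188.4, 30.2, 28.5], 0.67), ([295.1, 196.5, 24.9, 23.8], 0.64), ([330.7, 200.1, 29.0, 31.8], 0.62)]
wrist {'fx': 342.3444, 'fy': 342.3444, 'cx': 276.295, 'cy': 209.2962, 'mount': [[0.0002, 0.9487, 0.3162, 0.0811], [1.0, -0.0004, 0.0005, -0.0013], [0.0006, 0.3162, -0.9487, -0.1428], [0.0, 0.0, 0.0, 1.0]]}
```

```bash
python3 - <<'E'
import cv2
a=cv2.imread("pics/top0.png")[120:330,120:490];b=cv2.imread("pics/side0.png")[120:390,120:420]
cv2.imwrite("pics/c1.png",cv2.resize(a,None,fx=2.1,fy=2.1,interpolation=2)); cv2.imwrite("pics/c2.png",cv2.resize(b,None,fx=2.2,fy=2.2,interpolation=2))
E
```

```text
(no output)
```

View pics/c1.png

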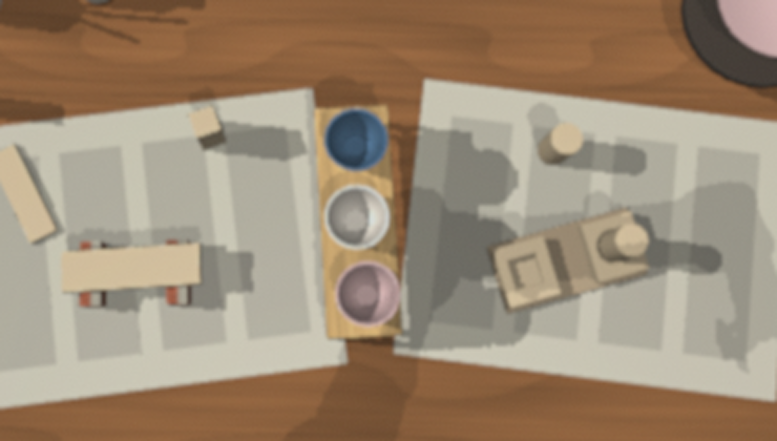

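View pics/c2.png

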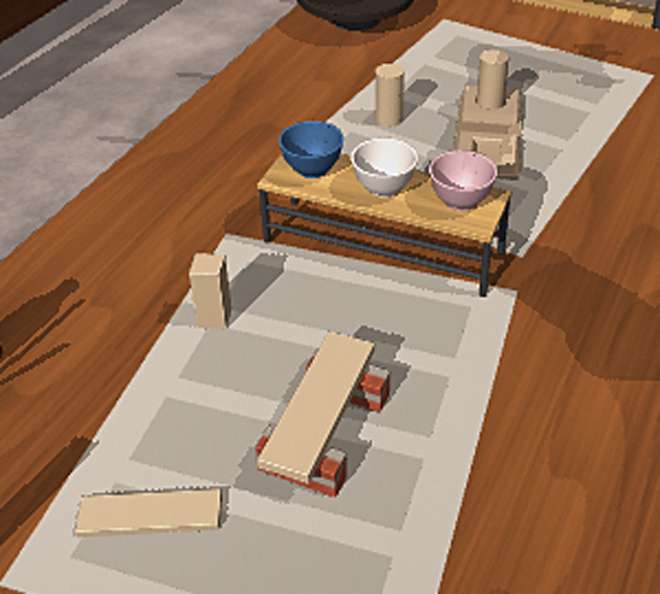

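The top view shows the square post at about px (218,179) and the shelf on its bricks at (182,247), with a short look-alike shelf at far left. The base is at right, with its empty square socket at (370,249) and the round post at (420,234), and the spare round post is at (388,186). Next I'll turn these into positions.

```bash
cat > h.py <<'E'
import numpy as np,cv2
from scipy.spatial.transform import Rotation as R
from station import telemetry, snapshot, recognise
def cam(n):
    """picture and camera-to-world matrix"""
    s=telemetry.state(); d=snapshot(n)
    if n=="wrist":
        T=np.eye(4);T[:3,:3]=R.from_quat(s["ee_rot"]).as_matrix();T[:3,3]=s["tool_pos"];d["T"]=T@d["mount"]
    return d
def un(d,p,z):
    """pixels -> world points on plane height z"""
    p=np.atleast_2d(p).astype(float)
    v=np.c_[(p[:,0]-d["cx"])/d["fx"],-(p[:,1]-d["cy"])/d["fy"],-np.ones(len(p))]@d["T"][:3,:3].T
    o=d["T"][:3,3]; return o+v*((z-o[2])/v[:,2])[:,None]
def pj(d,P):
    q=(np.atleast_2d(P)-d["T"][:3,3])@d["T"][:3,:3]
    return np.c_[d["cx"]+d["fx"]*q[:,0]/-q[:,2],d["cy"]-d["fy"]*q[:,1]/-q[:,2]]
def go(P,yaw):
    """shift in tool axes (30 mm units) and turn (6 deg units) to put TCP at P, tool y axis along world angle yaw (mod pi)"""
    s=telemetry.state();M=R.from_quat(s["ee_rot"]).as_matrix()
    cur=np.arctan2(M[1,1],M[0,1]); e=(yaw-cur+np.pi/2)%np.pi-np.pi/2
    print("tcp",np.round(s["tool_pos"],4),"yawY",round(np.degrees(cur),2),"tilt",np.round(M[:,2],4),"F",np.round(s["ft_force"],1),"open",round(s["opening"],4),"t",s["t"],"q7",round(s["qpos"][6],2))
    print(" shift",np.round(M.T@(np.array(P)-s["tool_pos"])/0.03,3),"turn",round(-np.degrees(e)/6,3))
E
python3 - <<'E'
from h import *
d=cam("top")
c=lambda L:np.array(L)/2.1+120
g=lambda n,L,z:print(n,np.round(un(d,c(L),z)[:,:],3).tolist())
g("sqpost top",[(190,112),(214,106),(221,130),(197,138)],.09)
q=[(62,251),(198,243),(200,284),(63,291)]
g("shelf",q,.054); g("mid",[np.mean(q,0)],.054)
g("sq hole",[(510,262),(534,256),(543,286),(517,294)],.028)
g("slab block",[(494,252),(543,237),(562,297),(509,310)],.028)
g("round top",[(632,241)],.106)
g("spare top",[(567,139)],.09)
g("rack",[(316,108),(388,106),(401,334),(328,338)],.1)
E
```

```text
sqpost top [[0.646, 0.247, 0.09], [0.655, 0.215, 0.09], [0.622, 0.204, 0.09], [0.61, 0.236, 0.09]]
shelf [[0.454, 0.42, 0.054], [0.47, 0.233, 0.054], [0.414, 0.228, 0.054], [0.4, 0.415, 0.054]]
mid [[0.434, 0.324, 0.054]]
sq hole [[0.456, -0.201, 0.028], [0.466, -0.235, 0.028], [0.424, -0.247, 0.028], [0.412, -0.211, 0.028]]
slab block [[0.47, -0.179, 0.028], [0.493, -0.248, 0.028], [0.409, -0.274, 0.028], [0.389, -0.2, 0.028]]
round top [[0.482, -0.349, 0.106]]
spare top [[0.621, -0.267, 0.09]]
rack [[0.653, 0.075, 0.1], [0.658, -0.022, 0.1], [0.352, -0.044, 0.1], [0.344, 0.052, 0.1]]
```

```bash
python3 -c "
from h import *
go([.633,.2255,.25],np.radians(16.9))"
```

```text
tcp [ 0.197  -0.6195  0.2314] yawY -72.36 tilt [ 1.e-04 -1.e-04 -1.e+00] F [0.  0.2 0.3] open 0.085 t 1.1 q7 -0.05
 shift [ 22.387 -22.436  -0.624] turn -14.876
```

Call:
step_arm:
  deltas: [85,22.387,-22.436,-0.624,-14.876,85,22.387,-22.436,-0.624,-14.876,85,22.387,-22.436,-0.624,-14.876,85,22.387,-22.436,-0.624,-14.876,85,22.387,-22.436,-0.624,-14.876,85,22.387,-22.436,-0.624,-14.876,85,22.387,-22.436,-0.624,-14.876,85,22.387,-22.436,-0.624,-14.876,85,22.387,-22.436,-0.624,-14.876,85,22.387,-22.436,-0.624,-14.876,85,22.387,-22.436,-0.624,-14.876,85,22.387,-22.436,-0.624,-14.876,85,22.387,-22.436,-0.624,-14.876,85,22.387,-22.436,-0.624,-14.876,85,22.387,-22.436,-0.624,-14.876,85,22.387,-22.436,-0.624,-14.876,85,22.387,-22.436,-0.624,-14.876,85,22.387,-22.436,-0.624,-14.876,85,22.387,-22.436,-0.624,-14.876,85,22.387,-22.436,-0.624,-14.876]

```text
t: 2.77
tool_pos: [0.5798, 0.1225, 0.2479]
ee_rot: [0.596, 0.803, -0.0, 0.0]
ft_force: [1.0, 0.9, 0.8]
opening: 0.0851
```

```bash
python3 -c "
from h import *
go([.633,.2255,.25],np.radians(16.9))"
```

```text
tcp [0.5798 0.1225 0.2479] yawY 16.85 tilt [ 5.e-04 -4.e-04 -1.e+00] F [1.  0.9 0.8] open 0.0851 t 2.7667 q7 -0.18
 shift [ 2.773  2.692 -0.071] turn -0.008
```

Call:
step_arm:
  deltas: [85,2.5,2.5,0,0,85,2.5,2.5,0,0,85,2.5,2.5,0,0,85,2.5,2.5,0,0,85,2.5,2.5,0,0]

```text
t: 3.18
tool_pos: [0.6287, 0.216, 0.2471]
ee_rot: [0.595, 0.804, -0.0, -0.001]
ft_force: [-0.1, -0.5, -0.1]
opening: 0.085
```

```bash
python3 - <<'E'
from h import *
d=cam("wrist");np.save("pics/d1.npy",d,allow_pickle=True);cv2.imwrite("pics/w1.png",d["pixels"][:,:,::-1])
go([.633,.2255,.25],np.radians(16.9))
print(pj(d,[[.633,.2255,.09],[.633,.2255,0]]).round(1),[(np.round(np.array(r["rect"])*[560,420,560,420],1).tolist(),round(r["confidence"],2)) for r in recognise("wrist","post_square")])
E
```

```text
tcp [0.6289 0.2139 0.2472] yawY 16.9 tilt [-7.0e-04 -1.2e-03 -1.0e+00] F [ 0.1 -0.3  0.2] open 0.0851 t 3.2333 q7 -0.33
 shift [ 0.33   0.243 -0.092] turn -0.001
[[284.3 183.2]
 [282.7 164.2]] [([285.2, 175.2, 42.3, 54.4], 0.65)]
```

View pics/w1.png

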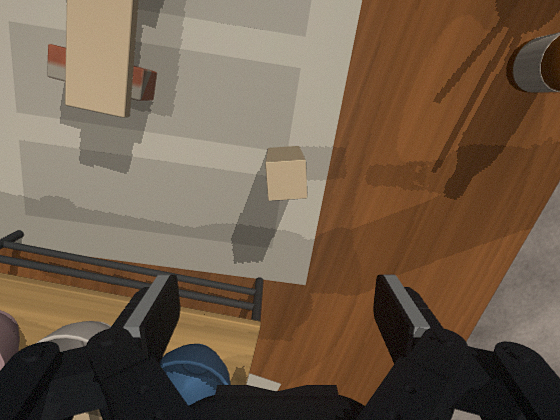

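The wrist view shows the square post's top face with corners at about (266,161), (305,159), (307,199) and (269,201).

```bash
python3 - <<'E'
from h import *
d=np.load("pics/d1.npy",allow_pickle=True).item()
g=cv2.cvtColor(d["pixels"],cv2.COLOR_RGB2GRAY)
q=cv2.cornerSubPix(g,np.float32([[266,161],[305,159],[307,199],[269,201]]),(4,4),(-1,-1),(3,30,.01))
P=un(d,q,.09);print(q.round(1).tolist(),P.round(4).tolist())
e=np.roll(P,-1,0)-P;print(np.linalg.norm(e,axis=1).round(4),np.degrees(np.arctan2(e[:,1],e[:,0])).round(1))
m=P.mean(0);print(m)
go([m[0],m[1],.055],np.radians(16.9))
E
```

```text
[[263.29998779296875, 160.39999389648438], [305.3999938964844, 159.60000610351562], [306.5, 198.1999969482422], [268.79998779296875, 200.39999389648438]] [[0.6092, 0.2397, 0.09], [0.6443, 0.2513, 0.09], [0.6567, 0.218, 0.09], [0.6243, 0.2058, 0.09]]
[0.037  0.0355 0.0346 0.0371] [  18.3  -69.7 -159.5  114. ]
[0.63362205 0.22870245 0.09      ]
tcp [0.629  0.2128 0.2474] yawY 16.81 tilt [-4.0e-04 -1.8e-03 -1.0e+00] F [-0.1 -0.6 -0.1] open 0.0855 t 3.2833 q7 -0.33
 shift [0.475 0.306 6.413] turn -0.016
```

Call:
step_arm:
  deltas: [85,0.49,0.32,0,-0.45,85,0.49,0.32,1.3,-0.45,85,0.49,0.32,2.6,-0.45,85,0.49,0.32,3.9,-0.45,85,0.49,0.32,4.6,-0.45,85,0.49,0.32,5.2,-0.45,85,0.49,0.32,5.2,-0.45,85,0.49,0.32,5.2,-0.45,85,0.49,0.32,5.2,-0.45]

```text
t: 4.03
tool_pos: [0.6351, 0.2305, 0.0935]
ee_rot: [0.577, 0.817, 0.001, 0.001]
ft_force: [0.2, 0.2, -0.2]
opening: 0.0846
```

```bash
python3 - <<'E'
from h import *
go([.6342,.2287,.052],np.radians(19.6))
E
```

```text
tcp [0.6351 0.2305 0.0935] yawY 19.5 tilt [ 2.6e-03  3.0e-04 -1.0e+00] F [ 0.2  0.2 -0.2] open 0.0846 t 4.0333 q7 -0.38
 shift [-0.046 -0.052  1.384] turn -0.017
```

Position and yaw are good, so I'll go down the rest of the way and then close.

Call:
step_arm:
  deltas: [85,0,-0.05,0.7,0,85,0,-0.05,1.38,0,85,0,-0.05,1.38,0,30,0,-0.05,1.38,0,30,0,-0.05,1.38,0,30,0,-0.05,1.38,0,30,0,-0.05,1.38,0,30,0,-0.05,1.38,0,30,0,-0.05,1.38,0,30,0,-0.05,1.38,0,30,0,-0.05,1.38,0,30,0,-0.05,1.38,0]
  squeeze: 50

```text
t: 5.03
tool_pos: [0.6336, 0.2315, 0.0521]
ee_rot: [0.576, 0.817, 0.001, 0.001]
ft_force: [-0.9, -0.6, 6.0]
opening: 0.0353
```

```bash
python3 - <<'E'
from h import *
go([.6342,.2287,.3],np.radians(19.6))
E
```

```text
tcp [0.6336 0.2315 0.0521] yawY 19.59 tilt [ 2.6e-03  9.0e-04 -1.0e+00] F [-0.9 -0.6  6. ] open 0.0353 t 5.0333 q7 -0.4
 shift [-0.095  0.01  -8.263] turn -0.001
```

Call:
step_arm:
  deltas: [30,0,0,-1,0,30,0,0,-2.2,0,30,0,0,-3.5,0,30,0,0,-4.8,0,30,0,0,-6.0,0,30,0,0,-6.6,0,30,0,0,-6.6,0,30,0,0,-6.6,0,30,0,0,-6.6,0]

```text
t: 5.78
tool_pos: [0.6315, 0.23, 0.246]
ee_rot: [0.576, 0.817, -0.002, -0.001]
ft_force: [-0.5, -0.2, -2.8]
opening: 0.0354
```

```bash
python3 - <<'E'
from h import *
go([.457,-.27,.25],np.radians(18.4))
E
```

```text
tcp [0.6315 0.23   0.246 ] yawY 19.6 tilt [-0.0033 -0.002  -1.    ] F [-0.5 -0.2 -2.8] open 0.0354 t 5.7833 q7 -0.31
 shift [-13.749 -11.07   -0.081] turn 0.2
```

Call:
step_arm:
  deltas: [30,-13.75,-11.07,-0.08,0.2,30,-13.75,-11.07,-0.08,0.2,30,-13.75,-11.07,-0.08,0.2,30,-13.75,-11.07,-0.08,0.2,30,-13.75,-11.07,-0.08,0.2,30,-13.75,-11.07,-0.08,0.2,30,-13.75,-11.07,-0.08,0.2,30,-13.75,-11.07,-0.08,0.2,30,-13.75,-11.07,-0.08,0.2,30,-13.75,-11.07,-0.08,0.2,30,-13.75,-11.07,-0.08,0.2,30,-13.75,-11.07,-0.08,0.2,30,-13.75,-11.07,-0.08,0.2,30,-13.75,-11.07,-0.08,0.2,30,-13.75,-11.07,-0.08,0.2,30,-13.75,-11.07,-0.08,0.2,30,-13.75,-11.07,-0.08,0.2,30,-13.75,-11.07,-0.08,0.2,30,-13.75,-11.07,-0.08,0.2,30,-13.75,-11.07,-0.08,0.2]

```text
t: 7.45
tool_pos: [0.4584, -0.2683, 0.2507]
ee_rot: [0.584, 0.812, -0.0, 0.0]
ft_force: [-0.6, -0.3, -2.0]
opening: 0.0359
```

```bash
python3 - <<'E'
from h import *
d=cam("wrist");np.save("pics/d2.npy",d,allow_pickle=True);cv2.imwrite("pics/w2.png",d["pixels"][:,:,::-1])
go([.44,-.223,.25],np.radians(18.4))
print(pj(d,[[.44,-.223,.028]]).round(1))
E
```

```text
tcp [ 0.4583 -0.2685  0.2507] yawY 18.47 tilt [ 0.e+00 -1.e-04 -1.e+00] F [-0.1  0.8 -1.9] open 0.0357 t 7.5 q7 0.68
 shift [ 1.632 -0.098  0.024] turn 0.012
[[273.5 129.6]]
```

View pics/w2.png

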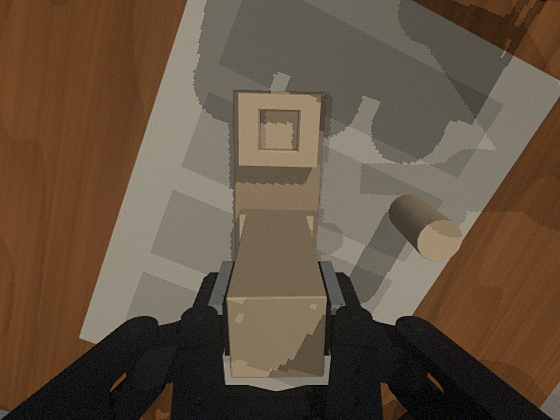

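The view shows the empty square pocket at about (258..299, 109..151) and the held post's top face with its edge from (228,297) to (326,297).

```bash
python3 - <<'E'
from h import *
d=np.load("pics/d2.npy",allow_pickle=True).item()
g=cv2.cvtColor(d["pixels"],cv2.COLOR_RGB2GRAY)
def q(n,L,z,w=4):
    p=cv2.cornerSubPix(g,np.float32(L),(w,w),(-1,-1),(3,30,.01)) if w else np.float32(L)
    P=un(d,p,z);e=np.roll(P,-1,0)-P
    print(n,p.round(1).tolist(),"len",np.linalg.norm(e,axis=1).round(4),"ang",np.degrees(np.arctan2(e[:,1],e[:,0])).round(1),"mid",P.mean(0).round(4));return P
q("pocket",[(258,109),(299,109),(299,151),(260,151)],.028)
q("block",[(238,94),(321,94),(315,167),(237,166)],.028)
z=.2507+.038
M=d["T"][:3,:3]; Rt=None
P=q("post top",[(229,297),(326,297),(324,377),(231,377)],z)
P2=q("post bot",[(245,212),(312,212)],z-.09,3)
a=np.radians(108.47);tx=np.array([np.cos(a),np.sin(a)])
t=np.array([.4583,-.2685])
for p in list(P)+list(P2): r=p[:2]-t; print("tool x,y mm",(r@tx*1e3).round(1),(r@[tx[1],-tx[0]]*1e3).round(1))
c=np.vstack([d["pixels"][80:185,220:340]]);c1=cv2.resize(c,None,fx=3.3,fy=3.3,interpolation=2)
c=d["pixels"][195:400,200:350];c2=cv2.resize(c,(395,346*395//395),interpolation=2)
cv2.imwrite("pics/w2c.png",np.hstack([c1,c2])[:,:,::-1])
E
```

```text
pocket [[258.20001220703125, 108.5999984741211], [300.1000061035156, 109.69999694824219], [297.79998779296875, 150.8000030517578], [258.3999938964844, 149.5]] len [0.0429 0.042  0.0419 0.0418] ang [  17.   -73.6 -163.3  107.8] mid [ 0.4452 -0.2217  0.028 ]
block [[238.0, 91.30000305175781], [321.0, 94.0], [312.6000061035156, 167.10000610351562], [238.39999389648438, 165.10000610351562]] len [0.0839 0.0751 0.0802 0.0754] ang [  16.7  -76.1 -163.   106.8] mid [ 0.4442 -0.2226  0.028 ]
post top [[225.1999969482422, 296.5], [326.8999938964844, 296.0], [324.0, 377.0], [231.5, 377.5]] len [0.0358 0.0359 0.0356 0.0359] ang [  18.9  -70.6 -161.1  109.7] mid [ 0.4594 -0.2706  0.2887]
post bot [[245.6999969482422, 214.3000030517578], [312.0, 212.0]] len [0.0399 0.0399] ang [  20.6 -159.4] mid [ 0.4549 -0.2533  0.1987]
tool x,y mm 15.5 -17.9
tool x,y mm 15.7 17.9
tool x,y mm -20.1 18.5
tool x,y mm -20.4 -17.1
tool x,y mm 14.8 -18.4
tool x,y mm 16.3 21.5
```

View pics/w2c.png

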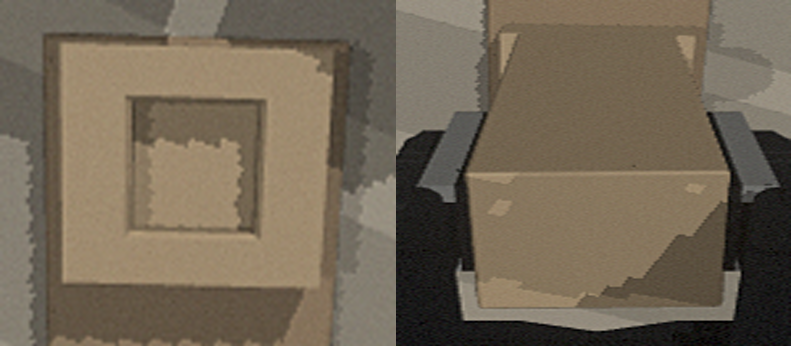

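```bash
python3 - <<'E'
from h import *
go([.4445,-.2195,.105],np.radians(16.8))
E
```

```text
tcp [ 0.4583 -0.2685  0.2507] yawY 18.47 tilt [ 0.e+00 -1.e-04 -1.e+00] F [-0.1  0.8 -1.9] open 0.0357 t 7.5 q7 0.68
 shift [1.696 0.081 4.857] turn 0.279
```

Call:
step_arm:
  deltas: [30,1.0,0.05,0,0.28,30,1.7,0.08,0,0.28,30,1.7,0.08,1.2,0.28,30,1.7,0.08,2.4,0.28,30,1.7,0.08,3.6,0.28,30,1.7,0.08,4.5,0.28,30,1.7,0.08,4.85,0.28,30,1.7,0.08,4.85,0.28,30,1.7,0.08,4.85,0.28,30,1.7,0.08,4.85,0.28,30,1.7,0.08,4.85,0.28]

```text
t: 8.42
tool_pos: [0.4459, -0.2207, 0.1073]
ee_rot: [0.597, 0.802, 0.0, 0.002]
ft_force: [0.1, -0.5, -2.0]
opening: 0.0358
```

```bash
python3 - <<'E'
from h import *
d=cam("wrist");np.save("pics/d3.npy",d,allow_pickle=True)
go([.4445,-.2195,.09],np.radians(16.8))
c=d["pixels"][130:330,190:370];cv2.imwrite("pics/w3.png",cv2.resize(c,None,fx=3,fy=3,interpolation=2)[:,:,::-1])
E
```

```text
tcp [ 0.4457 -0.2207  0.1071] yawY 16.7 tilt [ 0.0033 -0.002  -1.    ] F [-0.3  0.3 -2.2] open 0.0354 t 8.4667 q7 0.5
 shift [ 0.05  -0.028  0.569] turn -0.016
```

View pics/w3.png

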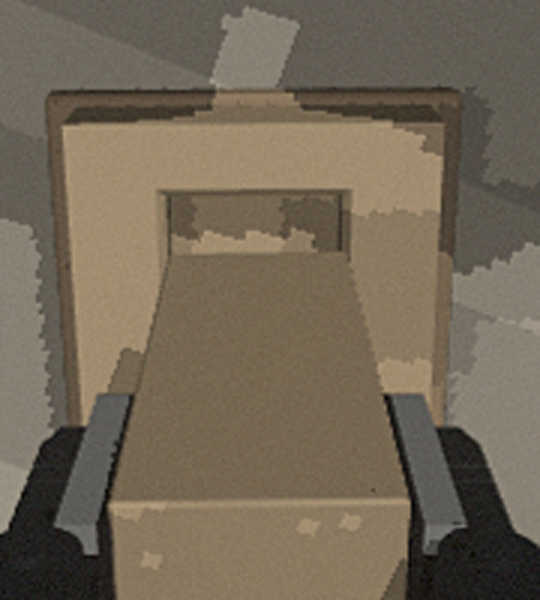

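In the crop, the pocket's near edge runs (158,190)–(352,190) and the post's foot edge runs (168,255)–(349,252).

```bash
python3 - <<'E'
from h import *
d=np.load("pics/d3.npy",allow_pickle=True).item()
f=lambda L:np.array(L)/3.+[190,130]
t=np.array([.4457,-.2207]);a=np.radians(106.7);tx=np.array([np.cos(a),np.sin(a)]);B=np.c_[tx,[tx[1],-tx[0]]]
for n,L,z in (("pocket",[(158,190),(352,190)],.028),("block",[(64,124),(440,124)],.028),("foot",[(168,255),(349,252)],.0551),("top",[(109,501),(408,498)],.1451)):
    print(n,((un(d,f(L),z)[:,:2]-t)@B*1e3).round(1).tolist())
E
```

```text
pocket [[19.8, -22.3], [19.7, 21.2]]
block [[34.8, -42.5], [34.8, 40.1]]
foot [[13.9, -18.0], [14.5, 18.4]]
top [[15.1, -17.6], [15.5, 17.6]]
```

Call:
step_arm:
  deltas: [30,0.055,-0.027,0.2,0,30,0.055,-0.027,0.4,0,30,0.055,-0.027,0.6,0,30,0.055,-0.027,0.75,0,30,0.055,-0.027,0.85,0,30,0.055,-0.027,0.95,0,30,0.055,-0.027,1.05,0,30,0.055,-0.027,1.05,0,30,0.055,-0.027,1.05,0]

```text
t: 9.22
tool_pos: [0.4428, -0.2187, 0.0735]
ee_rot: [0.597, 0.802, -0.0, -0.0]
ft_force: [-0.5, -0.2, -2.4]
opening: 0.0356
```

Call:
step_arm:
  deltas: [30,0,0,0.06,0,30,0,0,0.12,0,30,0,0,0.18,0,30,0,0,0.22,0,30,0,0,0.22,0,30,0,0,0.22,0]

```text
t: 9.72
tool_pos: [0.443, -0.2187, 0.068]
ee_rot: [0.597, 0.802, -0.0, -0.0]
ft_force: [-2.6, 0.3, 6.8]
opening: 0.0355
```

Call:
step_arm:
  deltas: [50,0,0,0,0,60,0,0,0,0,70,0,0,0,0,80,0,0,0,0,80,0,0,0,0,80,0,0,-0.5,0,80,0,0,-1.2,0,80,0,0,-2.4,0,80,0,0,-3.6,0,80,0,0,-4.8,0,80,0,0,-6,0,80,0,0,-6,0,80,0,0,-6,0]

```text
t: 10.8
tool_pos: [0.4444, -0.2192, 0.2494]
ee_rot: [0.597, 0.802, 0.0, 0.003]
ft_force: [-0.0, -0.1, 0.0]
opening: 0.0802
```

```bash
python3 - <<'E'
from h import *
d=cam("wrist");np.save("pics/d4.npy",d,allow_pickle=True)
go([.434,.324,.25],np.radians(5))
cv2.imwrite("pics/w4.png",d["pixels"][:,:,::-1])
E
```

```text
tcp [ 0.443  -0.2188  0.2474] yawY 16.71 tilt [ 7.e-04 -9.e-04 -1.e+00] F [ 0.5  0.9 -0.4] open 0.0802 t 10.85 q7 0.6
 shift [17.415  4.915 -0.105] turn 1.951
```

View pics/w4.png

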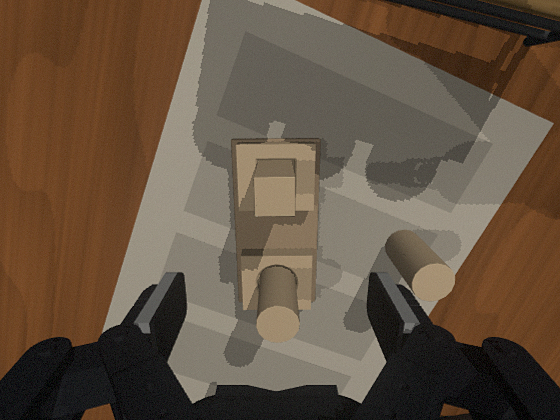

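The square post is upright in its pocket, with its top at (255..295, 177..216). The round post's top is centred near (278,324). Next is the base axis.

```bash
python3 - <<'E'
from h import *
d=np.load("pics/d4.npy",allow_pickle=True).item()
g=cv2.cvtColor(d["pixels"],cv2.COLOR_RGB2GRAY)
p=cv2.cornerSubPix(g,np.float32([(255,177),(295,177),(295,216),(256,216)]),(4,4),(-1,-1),(3,30,.01))
P=un(d,p,.106);e=np.roll(P,-1,0)-P
print(p.round(1).tolist(),np.linalg.norm(e,axis=1).round(4),np.degrees(np.arctan2(e[:,1],e[:,0])).round(1),P.mean(0).round(4))
c=un(d,[278,323.5],.106)[0]; w=un(d,[[257,323],[299,323]],.106);print("round",c.round(4),np.linalg.norm(w[0]-w[1]))
m=(P.mean(0)+c)/2; v=P.mean(0)-c;print("mid",m,"sep",np.linalg.norm(v),"ang",np.degrees(np.arctan2(v[1],v[0])))
q=un(d,[[231.5,139],[321,138]],.008);print("slab far edge",q.round(4),np.linalg.norm(q[0]-q[1]),np.degrees(np.arctan2(*(q[1]-q[0])[1::-1])))
E
```

```text
[[252.10000610351562, 176.3000030517578], [295.20001220703125, 176.60000610351562], [294.29998779296875, 215.1999969482422], [254.6999969482422, 216.1999969482422]] [0.0368 0.035  0.0352 0.0362] [  16.2  -73.5 -161.8  109. ] [ 0.4432 -0.2209  0.106 ]
round [ 0.4845 -0.3457  0.106 ] 0.04165181628463522
mid [ 0.4638427  -0.28333019  0.106     ] sep 0.1314071650814609 ang 108.3012131776218
slab far edge [[ 0.3872 -0.1988  0.008 ]
 [ 0.4816 -0.1694  0.008 ]] 0.09898081363086382 17.332479740525965
```

Call:
step_arm:
  deltas: [85,17.41,4.92,-0.1,1.95,85,17.41,4.92,-0.1,1.95,85,17.41,4.92,-0.1,1.95,85,17.41,4.92,-0.1,1.95,85,17.41,4.92,-0.1,1.95,85,17.41,4.92,-0.1,1.95,85,17.41,4.92,-0.1,1.95,85,17.41,4.92,-0.1,1.95,85,17.41,4.92,-0.1,1.95,85,17.41,4.92,-0.1,1.95,85,17.41,4.92,-0.1,1.95,85,17.41,4.92,-0.1,1.95,85,17.41,4.92,-0.1,1.95,85,17.41,4.92,-0.1,1.95,85,17.41,4.92,-0.1,1.95,85,17.41,4.92,-0.1,1.95,85,17.41,4.92,-0.1,1.95,85,17.41,4.92,-0.1,1.95,85,17.41,4.92,-0.1,1.95,85,17.41,4.92,-0.1,1.95]

```text
t: 12.52
tool_pos: [0.4346, 0.3228, 0.2501]
ee_rot: [0.676, 0.737, -0.0, 0.0]
ft_force: [-0.2, 0.1, -0.3]
opening: 0.085
```

```bash
python3 - <<'E'
from h import *
d=cam("wrist");np.save("pics/d5.npy",d,allow_pickle=True)
go([.434,.324,.25],np.radians(5))
cv2.imwrite("pics/w5.png",d["pixels"][:,:,::-1])
E
```

```text
tcp [0.4345 0.323  0.2502] yawY 4.91 tilt [ 6.e-04 -6.e-04 -1.e+00] F [ 0.4  0.1 -0.8] open 0.0849 t 12.5667 q7 -0.86
 shift [ 0.033 -0.015  0.005] turn -0.015
```

View pics/w5.png

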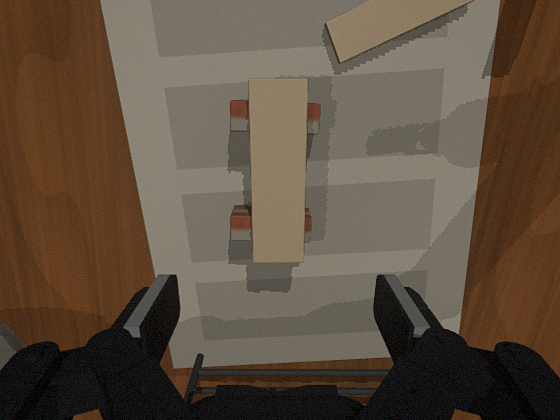

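The shelf's top face is at about (249,78), (308,79), (304,262) and (252,261).

```bash
python3 - <<'E'
from h import *
d=np.load("pics/d5.npy",allow_pickle=True).item()
g=cv2.cvtColor(d["pixels"],cv2.COLOR_RGB2GRAY)
p=cv2.cornerSubPix(g,np.float32([(249,78),(308,79),(304,262),(252,262)]),(5,5),(-1,-1),(3,30,.01))
P=un(d,p,.054);e=np.roll(P,-1,0)-P
print(p.round(1).tolist(),np.linalg.norm(e,axis=1).round(4),np.degrees(np.arctan2(e[:,1],e[:,0])).round(1),P.mean(0).round(4))
go([*P.mean(0)[:2],.03],np.radians(5))
E
```

```text
[[248.3000030517578, 79.0999984741211], [307.1000061035156, 77.19999694824219], [300.5, 262.5], [252.89999389648438, 261.6000061035156]] [0.0544 0.1903 0.0524 0.1876] [   6.7  -85.7 -176.3   94.9] [0.4348 0.3259 0.054 ]
tcp [0.4345 0.323  0.2502] yawY 4.91 tilt [ 6.e-04 -6.e-04 -1.e+00] F [ 0.4  0.1 -0.8] open 0.0849 t 12.5667 q7 -0.86
 shift [0.099 0.013 7.338] turn -0.015
```

Call:
step_arm:
  deltas: [85,0.1,0.04,1.2,0,85,0.1,0.04,2.5,0,85,0.1,0.04,3.8,0,85,0.1,0.04,5.0,0,85,0.1,0.04,6.0,0,85,0.1,0.04,6.8,0,85,0.1,0.04,7.4,0,85,0.1,0.04,7.4,0,85,0.1,0.04,7.4,0,85,0.1,0.04,7.4,0]

```text
t: 13.4
tool_pos: [0.4359, 0.3278, 0.0293]
ee_rot: [0.676, 0.737, 0.001, 0.0]
ft_force: [0.2, -0.1, 0.1]
opening: 0.0848
```

```bash
python3 - <<'E'
from h import *
go([.4357,.326,.028],np.radians(5))
E
```

```text
tcp [0.4359 0.3278 0.0293] yawY 4.99 tilt [ 0.0017  0.0013 -1.    ] F [ 0.2 -0.1  0.1] open 0.0848 t 13.4 q7 -1.1
 shift [-0.059 -0.011  0.044] turn -0.001
```

Call:
step_arm:
  deltas: [75,-0.04,0,0.03,0,65,-0.04,0,0.03,0,50,-0.04,0,0.03,0,50,-0.04,0,0.03,0,50,-0.04,0,0.03,0,50,-0.04,0,0.03,0,50,-0.04,0,0.03,0,50,-0.04,0,0.03,0,50,-0.04,0,0.03,0,50,-0.04,0,0.03,0]
  squeeze: 80

```text
t: 14.23
tool_pos: [0.436, 0.3263, 0.0287]
ee_rot: [0.676, 0.737, 0.001, 0.001]
ft_force: [0.1, -0.9, 7.3]
opening: 0.0543
```

```bash
python3 - <<'E'
from h import *
go([.4357,.326,.23],np.radians(5))
E
```

```text
tcp [0.436  0.3263 0.0287] yawY 4.99 tilt [ 2.2e-03  2.0e-04 -1.0e+00] F [ 0.1 -0.9  7.3] open 0.0543 t 14.2333 q7 -1.1
 shift [-8.00e-03  3.00e-03 -6.71e+00] turn -0.002
```

Call:
step_arm:
  deltas: [50,0,0,-0.3,0,50,0,0,-0.9,0,50,0,0,-1.8,0,50,0,0,-2.8,0,50,0,0,-3.8,0,50,0,0,-4.8,0,50,0,0,-5.8,0,50,0,0,-6.7,0,50,0,0,-7.2,0,50,0,0,-7.4,0,50,0,0,-7.4,0,50,0,0,-7.4,0]

```text
t: 15.23
tool_pos: [0.4346, 0.3252, 0.2483]
ee_rot: [0.675, 0.737, -0.001, 0.0]
ft_force: [-0.4, 0.3, -3.1]
opening: 0.0544
```

```bash
python3 - <<'E'
from h import *
d=cam("side");cv2.imwrite("pics/s6.png",d["pixels"][:,:,::-1])
go([.4645,-.2838,.25],np.radians(17.2))
E
```

```text
tcp [0.4344 0.3249 0.2477] yawY 5.02 tilt [-0.0021 -0.002  -1.    ] F [ 0.8  0.3 -3.7] open 0.0544 t 15.2833 q7 -0.87
 shift [-20.302  -0.773  -0.039] turn -2.031
```

View pics/s6.png

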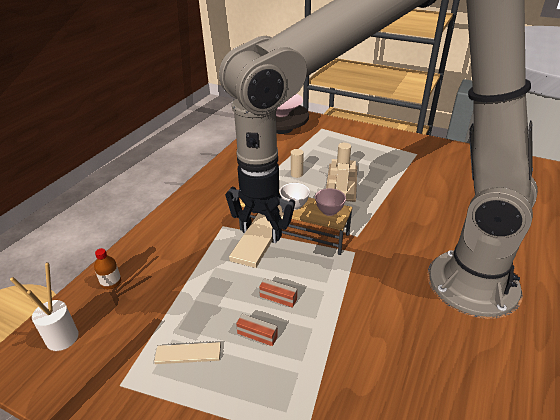

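Call:
step_arm:
  deltas: [50,-0.4,0,0,0,50,-1.2,-0.04,0,-0.1,50,-2.2,-0.08,0,-0.3,50,-3.4,-0.13,0,-0.4,50,-4.6,-0.18,0,-0.5,50,-5.8,-0.22,0,-0.6,50,-7.0,-0.27,0,-0.7,50,-8.2,-0.31,0,-0.8,50,-9.4,-0.36,0,-0.9,50,-10.6,-0.4,0,-1.1,50,-11.8,-0.45,0,-1.2,50,-13.0,-0.5,0,-1.3,50,-14.2,-0.54,0,-1.4,50,-15.4,-0.59,0,-1.5,50,-16.6,-0.63,0,-1.7,50,-17.8,-0.68,0,-1.8,50,-18.9,-0.72,0,-1.9,50,-19.7,-0.75,0,-2.03,50,-20.2,-0.77,0,-2.03,50,-20.3,-0.77,0,-2.03]

```text
t: 16.95
tool_pos: [0.4639, -0.2856, 0.2473]
ee_rot: [0.595, 0.803, -0.0, -0.001]
ft_force: [-1.1, 0.4, -2.6]
opening: 0.0544
```

Call:
step_arm:
  deltas: [50,0,0,0.4,0,50,0,0,1.0,0,50,0,0,1.7,0,50,0,0,2.2,0,50,0,0,2.5,0,50,0,0,2.5,0,50,0,0,2.5,0,50,0,0,2.5,0,50,0,0,2.5,0]

```text
t: 17.7
tool_pos: [0.4663, -0.2828, 0.1754]
ee_rot: [0.593, 0.805, 0.0, 0.001]
ft_force: [0.7, -0.4, -2.3]
opening: 0.0545
```

```bash
python3 - <<'E'
from h import *
d=cam("wrist");np.save("pics/d7.npy",d,allow_pickle=True);cv2.imwrite("pics/w7.png",d["pixels"][:,:,::-1])
go([.4645,-.2838,.1047],np.radians(17.2))
d=cam("top");cv2.imwrite("pics/t7.png",cv2.resize(d["pixels"][170:310,300:480],None,fx=4,fy=4,interpolation=2)[:,:,::-1])
E
```

```text
tcp [ 0.4662 -0.2829  0.1754] yawY 17.2 tilt [ 0.0019 -0.0013 -1.    ] F [ 0.7 -0.3 -3.1] open 0.0544 t 17.75 q7 0.6
 shift [-0.008 -0.065  2.355] turn 0.0
```

View pics/w7.png

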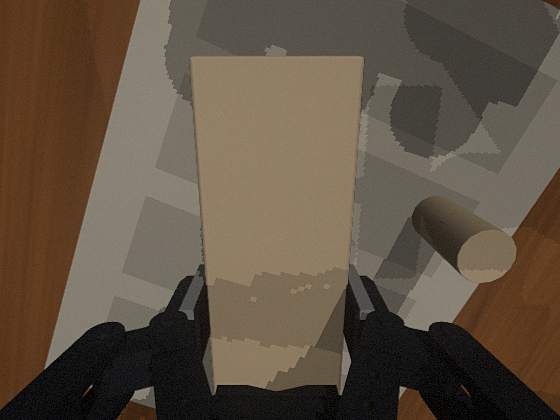

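```bash
python3 - <<'E'
from h import *
d=np.load("pics/d7.npy",allow_pickle=True).item()
t=np.array([.4662,-.2829]);a=np.radians(107.2);tx=np.array([np.cos(a),np.sin(a)]);B=np.c_[tx,[tx[1],-tx[0]]]
for z in (.2007,.1977,.2037): print(z,((un(d,[(191.5,57),(363.5,57),(342,385),(214,385),(202,225),(352,225)],z)[:,:2]-t)@B*1e3).round(1).tolist())
E
```

```text
0.2007 [[94.1, -26.7], [94.2, 27.4], [-37.1, 28.7], [-37.1, -27.1], [37.6, -27.2], [37.6, 27.8]]
0.1977 [[94.4, -27.4], [94.5, 28.1], [-40.2, 29.4], [-40.2, -27.8], [36.4, -27.9], [36.4, 28.5]]
0.2037 [[93.9, -26.0], [93.9, 26.7], [-34.1, 28.0], [-34.0, -26.4], [38.7, -26.6], [38.8, 27.1]]
```

```bash
python3 - <<'E'
from h import *
def edges(f,rows,lg,rg):
    d=np.load(f,allow_pickle=True).item();g=cv2.GaussianBlur(d["pixels"].astype(float).mean(2),(0,0),1)
    dx=np.gradient(g,axis=1);L=[];Rr=[]
    for r in rows:
        cl=int(np.interp(r,*lg));cr=int(np.interp(r,*rg))
        L.append((cl-6+np.argmax(dx[r,cl-6:cl+7]),r));Rr.append((cr-6+np.argmin(dx[r,cr-6:cr+7]),r))
    fl=np.polyfit(*np.array(L)[:,::-1].T,1);fr=np.polyfit(*np.array(Rr)[:,::-1].T,1)
    print(f,"resid",np.std(np.array(L)[:,0]-np.polyval(fl,rows)),np.std(np.array(Rr)[:,0]-np.polyval(fr,rows)))
    return d,fl,fr
for f,rows,lg,rg,z in (("pics/d5.npy",np.arange(85,255,3),([79,262],[248.5,252.5]),([79,262],[307.5,304.5]),.054),("pics/d7.npy",np.arange(65,255,3),([57,385],[191.5,214]),([57,385],[363.5,342]),.2007)):
    d,fl,fr=edges(f,rows,lg,rg)
    for r in (rows[0],rows[-1]):
        p=un(d,[(np.polyval(fl,r),r),(np.polyval(fr,r),r)],z);print(r,"width mm",np.linalg.norm(p[0]-p[1])*1e3,"mid",p.mean(0).round(4))
E
```

```text
pics/d5.npy resid 0.3731095022615866 0.33667569997341606
85 width mm 54.507072659183216 mid [0.4278 0.4142 0.054 ]
253 width mm 54.56058321404639 mid [0.4425 0.2427 0.054 ]
pics/d7.npy resid 0.4712266684209777 1.820675656778019
65 width mm 54.230440335635684 mid [ 0.4391 -0.1952  0.2007]
254 width mm 54.1943714249629 mid [ 0.4588 -0.2581  0.2007]
```

View pics/t7.png

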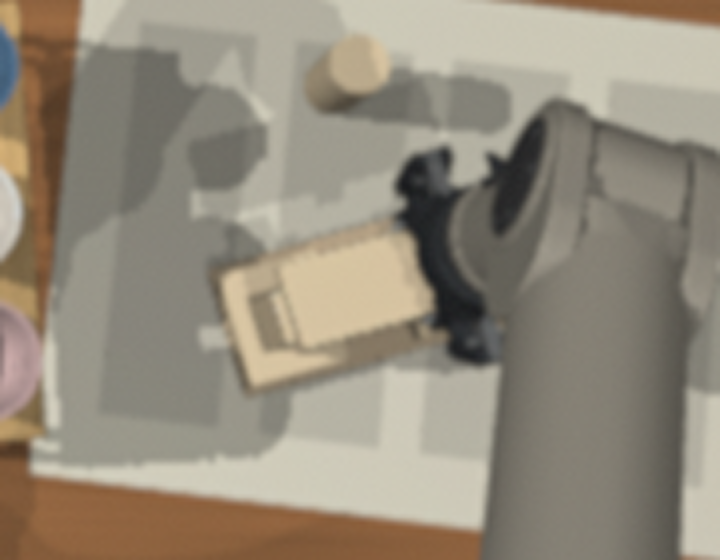

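Call:
step_arm:
  deltas: [50,0.015,-0.08,0.3,0,50,0.015,-0.08,0.7,0,50,0.015,-0.08,1.1,0,50,0.015,-0.08,1.4,0,50,0.015,-0.08,1.6,0,50,0.015,-0.08,1.75,0,50,0.015,-0.08,1.85,0,50,0.015,-0.08,1.85,0,50,0.015,-0.08,1.85,0,50,0.015,-0.08,1.85,0,50,0.015,-0.08,1.85,0,50,0.015,-0.08,1.85,0]

```text
t: 18.8
tool_pos: [0.4632, -0.2832, 0.1192]
ee_rot: [0.593, 0.805, -0.0, 0.0]
ft_force: [-0.5, -0.6, -3.3]
opening: 0.0544
```

```bash
python3 - <<'E'
from h import *
go([.4639,-.2833,.105],np.radians(17.2))
E
```

```text
tcp [ 0.4632 -0.2832  0.1192] yawY 17.19 tilt [ 7.e-04 -6.e-04 -1.e+00] F [-0.5 -0.6 -3.3] open 0.0544 t 18.8 q7 0.57
 shift [-0.009  0.022  0.472] turn -0.001
```

Call:
step_arm:
  deltas: [50,-0.01,0.01,0.1,0,50,-0.01,0.01,0.2,0,50,-0.01,0.01,0.3,0,50,-0.01,0.01,0.38,0,50,-0.01,0.01,0.43,0,50,-0.01,0.01,0.46,0,50,-0.01,0.01,0.46,0,50,-0.01,0.01,0.46,0,50,-0.01,0.01,0.46,0,50,-0.01,0.01,0.46,0,50,-0.01,0.01,0.46,0,50,-0.01,0.01,0.46,0]

```text
t: 19.8
tool_pos: [0.4634, -0.2833, 0.105]
ee_rot: [0.593, 0.805, -0.0, 0.0]
ft_force: [-0.5, -0.1, -3.5]
opening: 0.0546
```

```bash
python3 - <<'E'
from h import *
go([.4639,-.2833,.105],np.radians(17.2))
a=cam("side");b=cam("top")
a1=cv2.resize(a["pixels"][110:210,290:390],(400,400),interpolation=2);b1=cv2.resize(b["pixels"][190:290,330:430],(400,400),interpolation=2)
cv2.imwrite("pics/f.png",np.hstack([a1,b1])[:,:,::-1]);np.save("pics/fa.npy",a,allow_pickle=True);np.save("pics/fb.npy",b,allow_pickle=True)
E
```

```text
tcp [ 0.4634 -0.2833  0.105 ] yawY 17.2 tilt [ 2.e-04 -3.e-04 -1.e+00] F [-0.5 -0.1 -3.5] open 0.0546 t 19.8 q7 0.56
 shift [-0.006  0.017  0.001] turn -0.0
```

View pics/f.png

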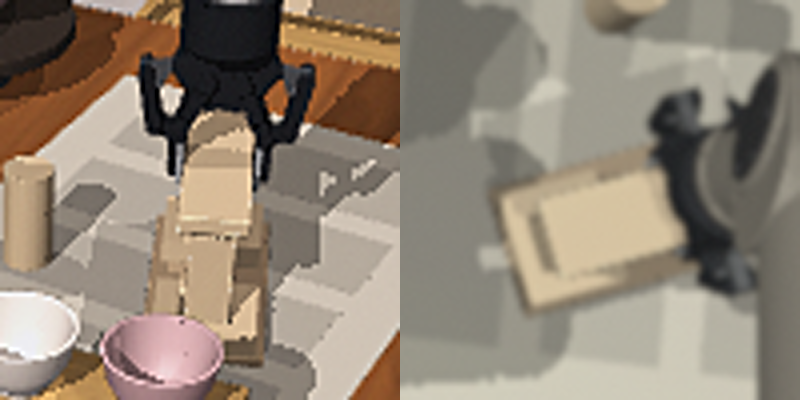

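The side crop shows a gap between the held shelf and the square post, and the top crop shows the shelf running parallel to the base. As a numeric check, I'll project the expected corners.

```bash
python3 - <<'E'
from h import *
t=np.array([.4634,-.2833]);a=np.radians(107.2);tx=np.array([np.cos(a),np.sin(a)]);ty=np.array([tx[1],-tx[0]])
b=np.load("pics/fb.npy",allow_pickle=True).item();s=np.load("pics/fa.npy",allow_pickle=True).item()
def loc(d,L,z): return ((un(d,L,z)[:,:2]-t)@np.c_[tx,ty]*1e3).round(1).tolist()
f=lambda L:[(330+(u-400)/4,190+v/4) for u,v in L]
print("top: shelf end",loc(b,f([(536,200),(556,273)]),.1303)," block end",loc(b,f([(499,192),(529,309)]),.028))
P=lambda x,y,z:[*(t+x*tx+y*ty),z]
pp=[P(.094,-.028,.1303),P(.094,.028,.1303),P(.094,-.028,.1163),P(.094,.028,.1163)]+[P(.065+.018,y,.106) for y in(-.018,.018)]
print("side crop predicted",((pj(s,pp)-[290,110])*4).round(0).tolist())
im=cv2.resize(s["pixels"][140:190,325:365],(640,800),interpolation=2)[:600]
q=((pj(s,pp)-[325,140])*16)
for u in q: cv2.circle(im,tuple(int(x) for x in u+8),4,(255,0,0),-1)
cv2.imwrite("pics/f2.png",im[:,:,::-1])
E
```

```text
top: shelf end [[94.6, 26.5], [96.4, -24.8]]  block end [[97.7, 43.2], [101.9, -44.8]]
side crop predicted [[246.0, 221.0], [172.0, 216.0], [245.0, 237.0], [171.0, 231.0], [231.0, 239.0], [184.0, 236.0]]
```

```bash
python3 -c "
from station import job,telemetry
s=telemetry.state();print(s['tool_pos'],s['ft_force'],s['opening'],max(abs(s['dq'])) if hasattr(s['dq'],'shape') else s['dq'])
print(job.close_job())"
```

```text
[ 0.46333359 -0.28327344  0.10499333] [-0.48895846  0.50587811 -2.65263953] 0.05489742228924554 0.0028544543207536955
the job is handed in; nothing more can be done
None
```

I seated the square post fully in the empty socket and let go, then carried the shelf over the rack. It is now held level about 10 mm above the two post tops, and I handed the job in at about 20 s. The spare post, the rack, the bowls and the post already in its socket were left alone.

**Last checks**
- **Post:** the tool stopped at the height for a fully seated post, with light floor contact (about 7 N). A wrist picture afterwards showed the post standing upright.
- **Shelf height and level:** the underside works out at 116.3 mm, against post tops at 106 mm. The shelf looked level in the wrist picture, and its sides came out parallel. The vertical force was about 3 N, roughly the shelf's own weight, so it is touching nothing.
- **Centring:** wrist-camera estimates put the shelf within about 1 mm of the base's centre. Its yaw is 17.2°, within about 1° of the base.

**Checks that disagreed or failed:** the coarser top camera suggested an offset of about 2–3 mm, which is roughly one pixel, so I did not correct for it. The final side-view overlay could not be viewed because the picture limit was reached. I checked it only by comparing the predicted corners with the earlier side picture, and they agreed to within roughly a pixel.

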